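# Check the port-plug case and pull the mispacked plugs

## Task

Open the port-plug case fully and compare its six pockets with the layout card beside it: one blue plug and one orange plug stand in pockets meant for the other kind and now need washing. Stand those two upright in the steel wash tray, leave the four correctly packed plugs standing in their pockets and the two emptied pockets empty, then shut the case completely. Do not move or tip the jar in the tray or anything else on the bench.

Things in the scene. Friction and masses are not known exactly. Their poses are not given: they have to be found in the camera images.
- case: Grey plug case, fixed to the bench: 136 mm (its x) by 200 mm (its y), walls 28 mm high and 4 mm thick. Origin: centre of the underside; floor at z 4 mm. Its six pockets (2 along x, 3 along y) are centred at x = -32 or +32 and y = -64, 0 or +64 mm, with dividers 20 mm high. The cover is hinged along the +x edge (hinge line at x 68, z 28 mm, parallel to y).
- lid (a joint): Angle of the case's opaque grey cover: 0 shut, 1.95 at its stop; opening lifts its -x side up and over to +x. The cover is 48 mm deep (top of the shut case 76 mm up) and covers the whole case. A stiff hinge holds it at any angle (about 0.3 N m of friction).
- lid_tab (a point): Grip point on the cover's black pull tab, which sticks out 44 mm from the middle of the cover's -x side; the tab is 30 mm wide (along the case's y), 8 mm thick, and this point lies 30 mm out from the cover, in mid-thickness. In the frame of the hinge line (cover shut) it is at x -166, y 0, z +20 mm.
- card: White layout card, 140 by 206 mm, 3 mm thick, fixed beside the case (+y side), same scale and same axes as the case: its centre is 235 mm from the case's origin along the case's +y. Each of its six ruled fields stands for the pocket lying exactly 235 mm from it towards the case's -y.
- tray: Steel wash tray, fixed, 160 (x) by 200 mm (y) outside, walls 4 mm thick and 22 mm high, floor at z 4 mm. Origin: centre of the underside. A glass jar stands in it.
- mark_1: Mark printed on the layout card: blue round disc, 40 mm across; origin at its centre. The pocket 235 mm from it along its -y axis is for blue plugs.
- mark_2: Mark printed on the layout card: blue round disc, 40 mm across; origin at its centre. The pocket 235 mm from it along its -y axis is for blue plugs.
- mark_3: Mark printed on the layout card: blue round disc, 40 mm across; origin at its centre. The pocket 235 mm from it along its -y axis is for blue plugs.
- mark_4: Mark printed on the layout card: orange square, 36 mm wide; origin at its centre. The pocket 235 mm from it along its -y axis is for orange plugs.
- mark_5: Mark printed on the layout card: orange square, 36 mm wide; origin at its centre. The pocket 235 mm from it along its -y axis is for orange plugs.
- mark_6: Mark printed on the layout card: orange square, 36 mm wide; origin at its centre. The pocket 235 mm from it along its -y axis is for orange plugs.
- plug_1: Port plug, 58 mm tall, 70 g or so: steel foot 28 mm across and 26 mm high, round blue head, 22 mm across, 26 mm high (32 to 58 mm above the foot). Origin: centre of the foot's underside; z up. At the start it stands in one of the pockets under the cover.
- plug_2: Port plug, 58 mm tall, 70 g or so: steel foot 28 mm across and 26 mm high, round blue head, 22 mm across, 26 mm high (32 to 58 mm above the foot). Origin: centre of the foot's underside; z up. At the start it stands in one of the pockets under the cover.
- plug_3: Port plug, 58 mm tall, 70 g or so: steel foot 28 mm across and 26 mm high, round blue head, 22 mm across, 26 mm high (32 to 58 mm above the foot). Origin: centre of the foot's underside; z up. At the start it stands in one of the pockets under the cover.
- plug_4: Port plug, 58 mm tall, 70 g or so: steel foot 28 mm across and 26 mm high, square orange head, 22 mm wide (flats along its x and y), 26 mm high (32 to 58 mm above the foot). Origin: centre of the foot's underside; z up. At the start it stands in one of the pockets under the cover.
- plug_5: Port plug, 58 mm tall, 70 g or so: steel foot 28 mm across and 26 mm high, square orange head, 22 mm wide (flats along its x and y), 26 mm high (32 to 58 mm above the foot). Origin: centre of the foot's underside; z up. At the start it stands in one of the pockets under the cover.
- plug_6: Port plug, 58 mm tall, 70 g or so: steel foot 28 mm across and 26 mm high, square orange head, 22 mm wide (flats along its x and y), 26 mm high (32 to 58 mm above the foot). Origin: centre of the foot's underside; z up. At the start it stands in one of the pockets under the cover.
- jar: Bystander, closed glass jar, 42 mm across, 50 mm tall, standing in the wash tray. Origin: centre of its underside.
- white_bottle: Bystander, white bottle, 60 mm across, 150 mm tall. Origin: centre of its underside.
- amber_bottle: Bystander, amber glass bottle, 64 mm across, 130 mm tall. Origin: centre of its underside.
- sample_jar: Bystander, green glass jar, 70 mm across, 85 mm tall. Origin: centre of its underside.
- weight: Bystander, brass weight, 50 mm across, 35 mm tall. Origin: centre of its underside.
- wrench: Bystander: small steel wrench, 150 mm long, lying on the bench between the robot and the case. Origin: its middle, on the underside.

How it is judged:
By the outcome, as a careful person would: the job done as asked, in the order asked, and still so for the second after the job is handed in, with the robot touching nothing.
It also fails if it takes over 69 s, if anything falls off the work surface, if the arm or the gripper's body presses on something with over 40 N, if the wrist force passes 120 N, or if a joint passes its speed limit or range.

## Robot

A 6-joint arm with a two-finger parallel gripper is mounted at the origin on the work surface. World frame = base frame: x ahead of the robot, y to its left, z up, the work surface at z = 0. Lengths are in m, angles in rad, forces in N, time in s.
With the tool pointing down it reaches from about 0.25 to 0.725 m from the base axis. Payload 4 kg.
Tool frame: the origin (TCP) lies at the very end of the fingers, on their centre line; the grasp point (between the pads) lies 19 mm behind it; z points along the fingers, x is the direction in which the jaws open and shut, and the axes are right-handed (so a half turn about z gives the same grasp; the last joint's range is limited). The gripper opens to 85 mm and grips with 20 to 120 N. Pads are 22 mm wide; open, the fingers measure 114 mm over their backs; the gripper's body (76 mm by 85 mm) begins 54 mm behind the grasp point. The pads swing forward as they close: fully open they stand 13 mm farther back than shut.
Start: joints at [-1.168, 0.241, 0.005, 1.335, 0, 1.571], TCP at [0.196, -0.46, 0.231] pointing down, gripper open.
Joint ranges: [-2.72, 2.72], [-1.05, 1.87], [-1.09, 1.28], [-1.99, 2.15], [-1.42, 1.44], [-3.14, 3.14]. Speed limits (rad/s): [2.79, 2.79, 3.14, 3.14, 3.14, 3.14].

## Interface

Orientations are given as a rotation vector (axis times angle).
In Python, from cell import ctrl gives the robot as it stands.
- The arm moves only by the tool arm_command, never from a script. Its argument "series" is text: rows parted by semicolons, each of 6 numbers parted by spaces: the shift along the tool's x, y, z in mm, then the turn, a rotation vector about the tool's x, y, z in degrees. In form: x y z rx ry rz; .... A call has 1 to 12 rows; each row shifts and turns the commanded pose from where the row before left it, along the tool's axes as they then stand; what a row does not reach is not made up. A row lasts 1/12 s, in which the tool goes at most 41.7 mm and 7.16 degrees, less where a joint would pass 70% of its speed; a pose out of reach is approached as far as the arm can. A call is refused whole if a number of a shift passes 41.7 or a number of a turn 7.16, either way. A call with a gripper value outside its range is refused whole. "fingers" is the closure, from 0 (fully open) to 1 (shut), set as the call begins (left out, the last holds). The fingers move at their own pace and stop on an object; the grip force is fixed at half the most. Time passes only in rows, so rows that do not move let the fingers close. It gives the time, the measured TCP pose, the force and the opening at its end, in the units of the state.
- ctrl.read_state(): the state, without advancing time (a new reading comes with each control period).
- ctrl.camera(name): name is "scene" or "top" or "wrist"; returns a dict with "image" (420x560x3 uint8, blue, green, red), "range_z" (420x560 float32, m along the optical axis (not along the pixel's ray), 0 where there is no reading), "K" (3x3 intrinsics, pixels), "distortion" ([k1, k2, p1, p2, k3] as OpenCV has them; the pictures are not rectified), "xyz" and "attitude" of the camera in the world. Camera axes: x right, y down, z forward; pixel columns grow to the right and rows downward; lengths in m; the calibration is good to about 2 mm. A picture is of the moment at which its call begins.
- ctrl.hand_in(): hands the job in, once; it reports no verdict.
Trained networks look in the newest picture that a camera, given by its name, has taken for a name from the list of things; names that differ only in an ending like _2 or _b are one class to them, and where a whole thing is asked for, a point or a joint stands for the part that bears it (a point fixed in the world has none). Each returns a list of dicts, best first, with "confidence" (0 to 1); they miss things now and then, are a little off and sometimes report something else, mostly with a low value. They report only what shows in the picture. A call takes as long as a camera call.
- ctrl.cut_out(label, camera): "pixels" (420x560 bool, what is visible of it).
- ctrl.spot_point(label, camera): "location" ([x, y, z] in m, in world coordinates, good to about 4 mm: a listed point, or the origin of a listed thing).
The state is a dict: "t": time; "qpos": joint angles; "dq": joint speeds; "joint_efforts": joint torques, N m; "tcp_pos": TCP position; "tool_rot": TCP orientation; "contact_force": force on the tool from outside, world axes, zero at the start; "wrist_torque": the same for the moment, N m; "width": finger opening in m.
Only numpy, scipy, OpenCV 4.12 (cv2) and the standard library are available. Lean on these libraries where they do the work, as an engineer would, in place of code of your own. Each camera call takes 0.05 s, during which the arm holds its last target.

## Working session

There is one attempt and no reset: what is moved stays moved. The work goes in short steps, Python scripts to look and compute and a tool call to move; the robot and the scene stay as the last step left them, time stands still between calls to the robot, and variables do not carry over. Pictures are saved under pics/ and viewed, and the job is handed in when it is done.

Besides the shell and the picture viewer there is one more tool, called after "Call:" as name(argument=value, ...) on one line, values as JSON. arm_command: Moves the arm, as the interface text tells. Its arguments: {"type":"object","properties":{"series":{"type":"string"},"fingers":{"type":"number"}},"required":["series"]}

```bash
mkdir -p pics; ls; python3 - <<'E'
from cell import ctrl
import cv2,numpy as np
s=ctrl.read_state();print(s)
for n in ['scene','top']:
    c=ctrl.camera(n);cv2.imwrite(f'pics/{n}0.png',c['image']);print(n,c['K'],c['distortion'],c['xyz'],c['attitude'])
    for l in ['case','lid_tab','card','tray','mark_1','mark_4','jar','white_bottle','amber_bottle','sample_jar','weight','wrench']:
        print(l,[(np.round(d['location'],3).tolist(),round(d['confidence'],2)) for d in ctrl.spot_point(l,n)])
E
```

```text
pics
{'t': 0.0, 'qpos': array([-1.16803215e+00,  2.41415783e-01,  3.75020780e-03,  1.33517937e+00,
       -1.49693262e-05,  1.57081032e+00]), 'dq': array([ 1.21674406e-05, -2.60506028e-04, -2.43528819e-03, -8.79034735e-04,
       -2.32877387e-04, -4.01569504e-04]), 'joint_efforts': array([ 7.76320644e-05, -3.72317219e+01,  2.52408117e+01,  1.70350971e-02,
        4.91006097e-05,  7.88007611e-06]), 'tcp_pos': array([ 0.19573759, -0.45942983,  0.23042145]), 'tool_rot': array([-2.61994441,  1.73160935,  0.00269661]), 'contact_force': array([ 0.47569208,  0.51868147, -0.19687761]), 'wrist_torque': array([0.02441672, 0.00181078, 0.0265702 ]), 'width': 0.08578554937280741}
scene [[456.35961617   0.         279.03452749]
 [  0.         456.35961617 207.02013641]
 [  0.           0.           1.        ]] [-0.06967139  0.          0.          0.          0.        ] [ 1.32141503 -0.43428846  0.7406575 ] [-1.96104939 -1.13147705  0.60812751]
case [([0.477, 0.357, 0.004], 0.68), ([0.554, 0.069, 0.004], 0.65)]
lid_tab [([0.454, 0.053, 0.05], 0.87), ([0.555, 0.071, 0.006], 0.64)]
card [([0.513, 
[... 1168 characters left out ...]
[([0.517, 0.298, 0.001], 0.58)]
tray [([0.468, -0.337, 0.001], 0.8)]
mark_1 [([0.556, 0.237, 0.005], 0.78), ([0.486, 0.297, 0.001], 0.77), ([0.536, 0.366, 0.007], 0.76), ([0.48, 0.358, 0.003], 0.61), ([0.489, 0.231, 0.0], 0.54)]
mark_4 [([0.556, 0.237, 0.005], 0.78), ([0.486, 0.297, 0.001], 0.77), ([0.536, 0.366, 0.007], 0.76), ([0.48, 0.358, 0.003], 0.61), ([0.489, 0.231, 0.0], 0.54)]
jar [([0.498, -0.324, 0.001], 0.7)]
white_bottle [([0.52, 0.297, 0.004], 0.63), ([0.699, -0.235, -0.002], 0.56)]
amber_bottle [([0.389, 0.265, 0.002], 0.62), ([0.392, 0.043, -0.001], 0.24)]
sample_jar [([0.692, -0.346, 0.002], 0.81), ([0.39, 0.045, 0.002], 0.3)]
weight [([0.381, -0.125, -0.0], 0.96)]
wrench []
```

View pics/scene0.png

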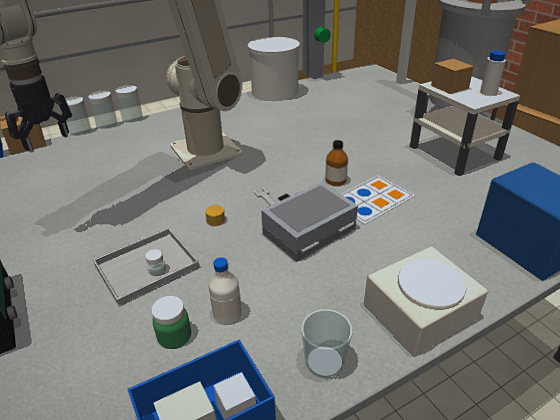

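View pics/top0.png

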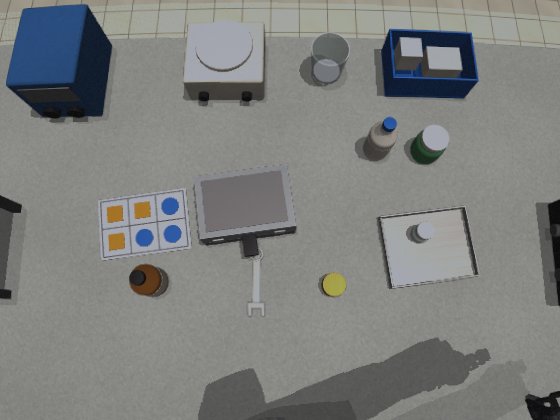

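```bash
cat > h.py <<'E'
from cell import ctrl
import cv2,numpy as np
from scipy.spatial.transform import Rotation as R
def cloud(c):
    h,w=c['range_z'].shape
    uv=np.stack(np.meshgrid(np.arange(w),np.arange(h)),-1).reshape(-1,1,2).astype(np.float64)
    n=cv2.undistortPoints(uv,c['K'],np.array(c['distortion'])).reshape(h,w,2)
    z=c['range_z'][...,None]
    P=np.concatenate([n*z,z],-1)
    W=P@R.from_rotvec(c['attitude']).as_matrix().T+c['xyz']
    W[c['range_z']<=0]=np.nan
    return W
def rect(P):
    (c,s,a)=cv2.minAreaRect(P[:,:2].astype(np.float32)*1000)
    return np.round(c,1),np.round(s,1),round(a,2)
E
python3 - <<'E'
from h import *
c=ctrl.camera('top');W=cloud(c)
np.set_printoptions(suppress=True,precision=4)
def reg(cx,cy,r,z0,z1):
    m=(abs(W[...,0]-cx)<r)&(abs(W[...,1]-cy)<r)&(W[...,2]>z0)&(W[...,2]<z1); return m
m=reg(.55,.067,.14,.068,.085);P=W[m];print('lid',rect(P),np.median(P[:,2]),len(P))
m=reg(.467,-.335,.15,.014,.03);P=W[m];print('tray',rect(P),np.median(P[:,2]),len(P))
m=reg(.515,.298,.125,.0015,.01);
for l in ['card','tray','case','jar']:
    for d in ctrl.cut_out(l,'top')[:1]:
        P=W[d['pixels']];P=P[~np.isnan(P[:,0])];print(l,rect(P),np.percentile(P[:,2],[5,50,95]),d['confidence'])
        if l=='jar': print(P[P[:,2]>.045].mean(0), rect(P[P[:,2]>.045]))
hsv=cv2.cvtColor(c['image'],cv2.COLOR_BGR2HSV)
for nm,lo,hi in [('blue',(100,120,80),(125,255,255)),('or',(5,150,120),(20,255,255))]:
    mm=cv2.inRange(hsv,lo,hi)>0; mm&=reg(.515,.298,.12,-.01,.02)
    n,l,st,ce=cv2.connectedComponentsWithStats(mm.astype(np.uint8))
    for i in range(1,n):
        if st[i,4]>60:
            print(nm,np.nanmean(W[l==i],0),st[i,4])
# wrist table plane noise
print(np.nanmedian(W[reg(.45,-.05,.03,-.02,.02)],0))
# tab
m=reg(.452,.052,.03,.04,.065);P=W[m];print('tab',rect(P),np.median(P,0),len(P))
w=ctrl.camera('wrist');cv2.imwrite('pics/w0.png',w['image']);print(w['xyz'],w['attitude'])
s=ctrl.read_state();T=R.from_rotvec(s['tool_rot']);print(T.as_matrix(),T.inv().apply(w['xyz']-s['tcp_pos']))
E
```

```text
lid (array([552.4,  65. ]), array([137.2, 199.1]), 8.73) 0.07787377808604223 6093
tray (array([ 467.9, -338.4]), array([161.6, 202.4]), 7.04) 0.021039333896106904 813
card (array([517. , 297.6]), array([142.8, 208.4]), 8.36) [-0.0001  0.0028  0.0057] 0.63
tray (array([ 469.2, -342.7]), array([164.5, 212.5]), 8.37) [0.001  0.0041 0.0213] 0.92
case (array([543.2,  68.9]), array([208.5, 216.8]), 6.8) [0.0516 0.0776 0.0806] 0.91
jar (array([ 501. , -327.9]), array([43.3, 60.3]), 30.4) [0.0051 0.0522 0.0557] 0.57
[ 0.4957 -0.3193  0.0533] (array([ 495.5, -320.8]), array([37.2, 37.4]), 1.77)
blue [0.5575 0.2384 0.0041] 224
blue [0.4948 0.229  0.0038] 236
blue [0.4853 0.2924 0.0037] 230
or [0.5477 0.3013 0.0042] 211
or [0.5387 0.3653 0.004 ] 211
or [0.4752 0.3558 0.0039] 226
[ 0.4491 -0.0506 -0.0003]
tab (array([462.2,  58. ]), array([44.8, 41.6]), 8.65) [0.4623 0.053  0.0548] 295
[ 0.2684 -0.4292  0.3731] [ 2.3964 -1.5835 -0.2458]
[[ 0.392 -0.92   0.   ]
 [-0.92  -0.392 -0.   ]
 [ 0.    -0.    -1.   ]] [ 0.0001 -0.0786 -0.1418]
```

```bash
python3 -c "
from cell import ctrl
print([a for a in dir(ctrl) if a[0]!='_'])"
```

```text
['MotionError', 'camera', 'cut_out', 'hand_in', 'read_state', 'spot_point']
```

```bash
cat >> h.py <<'E'
np.set_printoptions(suppress=True,precision=4)
YAW=np.radians(8.7); CASE=np.array([.552,.0655,0])
RC=R.from_euler('z',YAW)
def c2w(p): return RC.apply(np.array(p))+CASE
def tool(tilt=0,yaw=0):
    # jaws along case -y (rotated by yaw deg world), tilt forward deg
    return R.from_euler('z',YAW+np.radians(yaw))*R.from_matrix(np.array([[0,-1,0],[-1,0,0],[0,0,-1.]]).T)*R.from_euler('x',tilt,degrees=True)
def plan(wps,start=None,per=30.,ang=6.):
    """wps: list of (tcp pos, Rot[,n])"""
    if start is None:
        s=ctrl.read_state();p,r=s['tcp_pos'],R.from_rotvec(s['tool_rot'])
    else:p,r=start
    out=[]
    for w in wps:
        P,Q=np.array(w[0]),w[1]
        d=np.linalg.norm(P-p)*1000;rv=(r.inv()*Q).as_rotvec();a=np.degrees(np.linalg.norm(rv))
        n=w[2] if len(w)>2 else max(1,int(np.ceil(max(d/per,a/ang))))
        p0=p;r0=r
        for i in range(1,n+1):
            pt=p0+(P-p0)*i/n;rt=r0*R.from_rotvec(rv*i/n)
            sh=np.round(r.inv().apply(pt-p)*1000,1);tu=np.round(np.degrees((r.inv()*rt).as_rotvec()),2)
            out.append(list(sh)+list(tu))
            p=p+r.apply(sh/1000);r=r*R.from_rotvec(np.radians(tu))
    print(len(out),'rows; end',p,r.as_rotvec())
    for k in range(0,len(out),12): print('; '.join(' '.join('%g'%(v+0.) for v in o) for o in out[k:k+12]));print()
    return p,r
def grip(pt,r,depth=.019): return np.array(pt)+r.apply([0,0,depth])
E
python3 - <<'E'
from h import *
r=tool(25); t=c2w([-.098,0,.048])
print(t)
plan([(grip(t,r)+[0,0,.07],r),(grip(t,r),r)])
E
```

```text
[0.4551 0.0507 0.048 ]
23 rows; end [0.463  0.0519 0.0308] [-2.1113  1.8128 -0.402 ]
-18.3 -22.3 6.5 1.24 0.16 0.71; -18.6 -22 7 1.25 0.15 0.71; -18.9 -21.5 7.4 1.24 0.16 0.7; -19.2 -21.2 7.7 1.24 0.16 0.71; -19.4 -20.7 8.2 1.25 0.15 0.71; -19.8 -20.3 8.6 1.24 0.16 0.71; -20 -19.9 9 1.24 0.16 0.7; -20.3 -19.5 9.3 1.25 0.15 0.71; -20.5 -18.9 9.7 1.24 0.16 0.71; -20.8 -18.5 10.1 1.24 0.16 0.71; -21 -18.1 10.3 1.25 0.15 0.7; -21.3 -17.5 10.8 1.24 0.16 0.71

-21.6 -17 11 1.24 0.16 0.71; -21.8 -16.6 11.3 1.25 0.15 0.71; -22 -16 11.7 1.24 0.16 0.7; -22.2 -15.5 11.9 1.24 0.16 0.71; -22.5 -14.9 12.1 1.25 0.15 0.71; -22.6 -14.4 12.5 1.24 0.16 0.71; -22.9 -13.8 12.7 1.24 0.16 0.7; -23.1 -13.3 12.9 1.25 0.16 0.71; 0 9.9 21.1 0 0 0; 0 9.8 21.2 0 0 0; 0 9.9 21.1 0 0 0
```

Call:
arm_command(series="-18.3 -22.3 6.5 1.24 0.16 0.71; -18.6 -22 7 1.24 0.16 0.71; -18.9 -21.5 7.4 1.24 0.16 0.71; -19.2 -21.2 7.7 1.24 0.16 0.71; -19.4 -20.7 8.2 1.24 0.16 0.71; -19.8 -20.3 8.6 1.24 0.16 0.71; -20 -19.9 9 1.24 0.16 0.71; -20.3 -19.5 9.3 1.24 0.16 0.71; -20.5 -18.9 9.7 1.24 0.16 0.71; -20.8 -18.5 10.1 1.24 0.16 0.71; -21 -18 10.3 1.24 0.16 0.71; -21.3 -17.5 10.8 1.24 0.16 0.71", fingers=0.2)

```text
t: 2.6
tcp_pos: [0.3567, -0.1519, 0.1528]
tool_rot: [-2.317, 1.796, -0.254]
contact_force: [0.3, 0.6, 0.3]
width: 0.0683
```

Call:
arm_command(series="-21.6 -17 11 1.24 0.16 0.71; -21.8 -16.6 11.3 1.24 0.16 0.71; -22 -16 11.7 1.24 0.16 0.71; -22.2 -15.5 11.9 1.24 0.16 0.71; -22.5 -15 12 1.24 0.16 0.71; -22.6 -14.4 12.5 1.24 0.16 0.71; -22.9 -13.8 12.7 1.24 0.16 0.71; -23 -13.3 12.9 1.24 0.16 0.71; 0 0 0 0 0 0")

```text
t: 3.35
tcp_pos: [0.464, 0.0555, 0.0999]
tool_rot: [-2.115, 1.807, -0.4]
contact_force: [-0.6, -0.3, 0.8]
width: 0.0683
```

```bash
python3 - <<'E'
from h import *
r=tool(25); t=c2w([-.098,0,.048])
w=ctrl.camera('wrist');cv2.imwrite('pics/w1.png',w['image'])
for n in ['wrist','top']:
    if n=='top':ctrl.camera('top')
    print([(d['location'],d['confidence']) for d in ctrl.spot_point('lid_tab',n)])
s=ctrl.read_state();print(s['t'],s['width'],s['tcp_pos'],s['qpos'])
plan([(grip(t,r),r)])
E
```

```text
[([0.4546, 0.0555, 0.0541], 0.91)]
[([0.451, 0.0475, 0.0519], 0.86)]
3.55 0.06881096063046171 [0.4629 0.0511 0.1005] [ 0.0959  0.0168 -0.7513  0.3685  0.0217  3.0915]
3 rows; end [0.463  0.0519 0.0308] [-2.1113  1.8128 -0.402 ]
-0.3 9.7 21.1 0.03 -0.03 -0.01; -0.2 9.7 21.1 0.03 -0.04 -0.02; -0.3 9.8 21.1 0.04 -0.03 -0.01
```

Call:
arm_command(series="0 0 0 0 0 -7; 0 0 0 0 0 -7; 0 0 0 0 0 -7; 0 0 0 0 0 -7; 0 0 0 0 0 -7; 0 0 0 0 0 -7; 0 0 0 0 0 -7; 0 0 0 0 0 -7; 0 0 0 0 0 -7; 0 0 0 0 0 -7; 0 0 0 0 0 -7; 0 0 0 0 0 -7")

```text
t: 4.55
tcp_pos: [0.4633, 0.05, 0.101]
tool_rot: [-3.017, -0.075, -0.663]
contact_force: [0.6, 1.6, -0.8]
width: 0.0685
```

Call:
arm_command(series="0 0 0 0 0 -7; 0 0 0 0 0 -7; 0 0 0 0 0 -7; 0 0 0 0 0 -7; 0 0 0 0 0 -7; 0 0 0 0 0 -7; 0 0 0 0 0 -7; 0 0 0 0 0 -7; 0 0 0 0 0 -7; 0 0 0 0 0 -7; 0 0 0 0 0 -7; 0 0 0 0 0 -5")

```text
t: 5.55
tcp_pos: [0.4633, 0.05, 0.101]
tool_rot: [2.105, 1.922, 0.523]
contact_force: [-1.2, 0.0, 0.8]
width: 0.0686
```

```bash
cat >> h.py <<'E'
def tool(tilt=0,yaw=0):
    # flipped: jaws (tool x) along case +y ; tool y = case +x
    return R.from_euler('z',YAW+np.radians(yaw))*R.from_matrix(np.array([[0,1,0],[1,0,0],[0,0,-1.]]).T)*R.from_euler('x',-tilt,degrees=True)
E
python3 - <<'E'
from h import *
r=tool(25); t=c2w([-.098,0,.048])
s=ctrl.read_state();print(s['t'],s['width'],s['tcp_pos'],s['qpos'])
plan([(grip(t,r),r)])
E
```

```text
5.55 0.0686443801821942 [0.4633 0.05   0.101 ] [ 0.0933  0.0159 -0.7512  0.3683  0.0219  0.1889]
3 rows; end [0.4631 0.0519 0.0307] [1.8365 2.1389 0.4742]
-1.7 -9.7 21.2 0 0.06 -4.62; -0.9 -9.9 21.2 0 0.05 -4.63; -0.1 -9.9 21.3 0 0.06 -4.62
```

Call:
arm_command(series="-1.7 -9.7 21.2 0 0 -4.6; -0.9 -9.9 21.2 0 0 -4.6; -0.1 -9.9 21.3 0 0 -4.6; 0 0 0 0 0 0; 0 0 0 0 0 0")

```text
t: 5.97
tcp_pos: [0.4616, 0.0524, 0.0293]
tool_rot: [1.848, 2.134, 0.469]
contact_force: [0.3, -0.7, 0.9]
width: 0.0686
```

```bash
python3 - <<'E'
from h import *
w=ctrl.camera('wrist');cv2.imwrite('pics/w2.png',w['image'])
s=ctrl.read_state();print(s['t'],s['width'],s['tcp_pos'],s['qpos'])
plan([(grip(c2w([-.098,0,.048]),tool(25)),tool(25))])
E
```

```text
6.0167 0.06809233265197717 [0.4631 0.0527 0.0307] [ 0.1008  0.1699 -0.8487  0.1176  0.0193 -0.0388]
1 rows; end [0.463  0.0519 0.0308] [1.8365 2.1388 0.4743]
-0.8 -0.1 -0.2 -0.08 0.13 -0.43
```

View pics/w2.png

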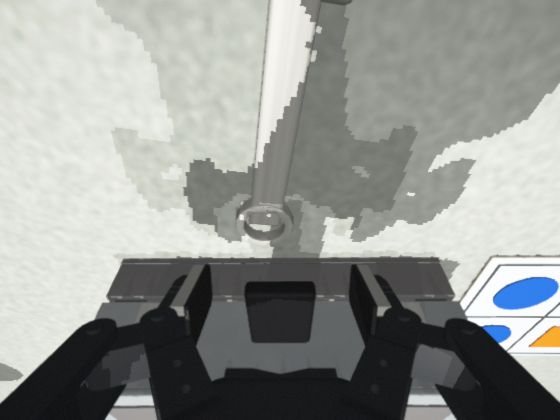

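Call:
arm_command(series="0 0 0 0 0 0; 0 0 0 0 0 0; 0 0 0 0 0 0; 0 0 0 0 0 0; 0 0 0 0 0 0; 0 0 0 0 0 0", fingers=1)

```text
t: 6.52
tcp_pos: [0.4641, 0.0526, 0.0312]
tool_rot: [1.841, 2.131, 0.472]
contact_force: [0.3, -5.4, 2.6]
width: 0.0288
```

```bash
cat >> h.py <<'E'
def tabpos(th): # world tab point for lid angle th
    x,z=-.166,.020
    c,s=np.cos(th),np.sin(th)
    return c2w([.068+x*c+z*s,0,.028-x*s+z*c])
E
python3 - <<'E'
from h import *
s=ctrl.read_state();print(s['t'],s['width'],s['tcp_pos'],s['contact_force'])
r=tool(25);p0=grip(tabpos(0),r);off=s['tcp_pos']-p0;print(off)
wp=[(grip(tabpos(th),tool(t)),tool(t),1) for th,t in zip(np.linspace(0,1.95,25)[1:],np.r_[np.linspace(25,25,25)[1:]])]
plan(wp,start=(p0,r))
E
```

```text
6.5167 0.02880437145870121 [0.4641 0.0526 0.0312] [ 0.2718 -5.3653  2.6132]
[0.001  0.0007 0.0004]
24 rows; end [0.7063 0.0891 0.1576] [1.8364 2.1388 0.4742]
0 7.6 -11.2 0 0 0; 0 8.6 -10.6 0 0 0; 0 9.3 -9.9 0 0 0; 0 10.1 -9 0 0 0; 0 10.8 -8.2 0 0 0; 0 11.5 -7.3 0 0 0; 0 12 -6.4 0 0 0; 0 12.5 -5.3 0 0 0; 0 12.9 -4.4 0 0 0; 0 13.1 -3.2 0 0 0; 0 13.4 -2.2 0 0 0; 0 13.6 -1.1 0 0 0

0 13.6 0 0 0 0; 0 13.5 1.1 0 0 0; 0 13.4 2.3 0 0 0; 0 13.2 3.2 0 0 0; 0 12.8 4.4 0 0 0; 0 12.5 5.4 0 0 0; 0 12 6.4 0 0 0; 0 11.4 7.3 0 0 0; 0 10.8 8.2 0 0 0; 0 10.1 9.1 0 0 0; 0 9.4 9.9 0 0 0; 0 8.5 10.6 0 0 0
```

Call:
arm_command(series="0 7.6 -11.2 0 0 0; 0 8.6 -10.6 0 0 0; 0 9.3 -9.9 0 0 0; 0 10.1 -9 0 0 0")

```text
t: 6.85
tcp_pos: [0.478, 0.0546, 0.0823]
tool_rot: [1.842, 2.133, 0.469]
contact_force: [9.9, -5.1, -11.9]
width: 0.029
```

```bash
python3 - <<'E'
from h import *
s=ctrl.read_state();print(s['t'],s['width'],s['tcp_pos'],s['contact_force'],s['wrist_torque'],s['qpos'])
print(grip(tabpos(1.95/24*4),tool(25)), R.from_rotvec(s['tool_rot']).as_matrix()-tool(25).as_matrix())
w=ctrl.camera('top');cv2.imwrite('pics/t1.png',w['image'])
E
```

```text
6.85 0.028961485542642905 [0.478  0.0546 0.0823] [  9.8847  -5.0574 -11.8817] [-0.9239  0.1497 -0.3041] [ 0.1039  0.0812 -0.7463  0.3091  0.0157 -0.0386]
[0.478  0.0542 0.0827] [[ 0.0063  0.0015 -0.0011]
 [ 0.0009 -0.0047 -0.0046]
 [-0.0019 -0.0018 -0.0008]]
```

View pics/t1.png

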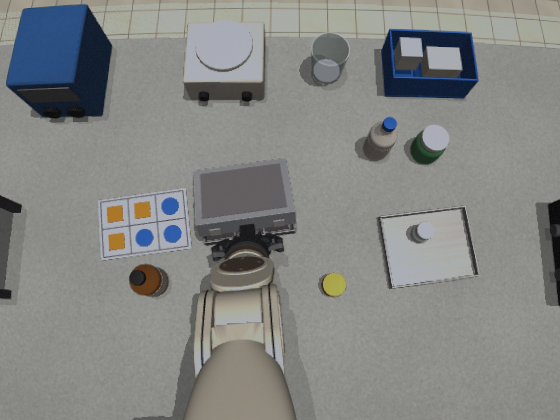

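Call:
arm_command(series="0 10.8 -8.2 0 0 0; 0 11.5 -7.3 0 0 0; 0 12 -6.4 0 0 0; 0 12.5 -5.3 0 0 0; 0 12.9 -4.4 0 0 0; 0 13.1 -3.2 0 0 0; 0 13.4 -2.2 0 0 0; 0 13.6 -1.1 0 0 0")

```text
t: 7.57
tcp_pos: [0.5477, 0.065, 0.1563]
tool_rot: [1.847, 2.138, 0.461]
contact_force: [-4.6, -6.2, -2.5]
width: 0.0287
```

Call:
arm_command(series="0 13.6 0 0 0 0; 0 13.5 1.1 0 0 0; 0 13.4 2.3 0 0 0; 0 13.2 3.2 0 0 0; 0 12.8 4.4 0 0 0; 0 12.5 5.4 0 0 0")

```text
t: 8.07
tcp_pos: [0.6273, 0.0769, 0.1761]
tool_rot: [1.845, 2.136, 0.465]
contact_force: [-5.6, -5.6, 6.4]
width: 0.0288
```

```bash
python3 - <<'E'
from h import *
s=ctrl.read_state();print(s['t'],s['width'],s['tcp_pos'],s['contact_force'],s['wrist_torque'],s['qpos'])
print(grip(tabpos(1.95/24*18),tool(25)), R.from_rotvec(s['tool_rot']).as_matrix()-tool(25).as_matrix())
w=ctrl.camera('scene');cv2.imwrite('pics/s1.png',w['image'])
E
```

```text
8.0667 0.028764425139592587 [0.6273 0.0769 0.1761] [-5.5863 -5.5667  6.4081] [-0.9676  1.6705 -0.2511] [ 0.1167  0.2328 -0.2556  0.6525  0.011  -0.0268]
[0.6291 0.0773 0.178 ] [[ 0.0061  0.0034 -0.0051]
 [ 0.0009 -0.0046 -0.0044]
 [-0.0011 -0.0057 -0.0026]]
```

View pics/s1.png

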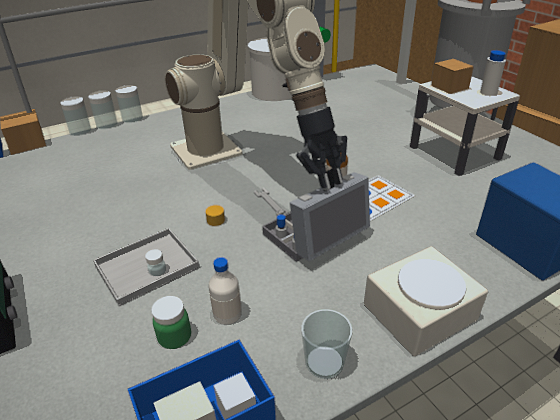

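Call:
arm_command(series="0 12 6.4 0 0 0; 0 11.4 7.3 0 0 0; 0 10.8 8.2 0 0 0; 0 10.1 9.1 0 0 0; 0 9.4 9.9 0 0 0; 0 9 11 0 0 0; 0 3 4 0 0 0; 0 0 0 0 0 0")

```text
t: 8.78
tcp_pos: [0.7117, 0.0895, 0.1536]
tool_rot: [1.842, 2.134, 0.47]
contact_force: [1.0, -3.8, 0.2]
width: 0.0289
```

```bash
python3 - <<'E'
from h import *
s=ctrl.read_state();print(s['t'],s['width'],s['tcp_pos'],s['contact_force'],s['wrist_torque'],s['qpos'])
print(grip(tabpos(1.95),tool(25)), R.from_rotvec(s['tool_rot']).as_matrix()-tool(25).as_matrix())
w=ctrl.camera('scene');cv2.imwrite('pics/s2.png',w['image'])
E
```

```text
8.7833 0.02885290195212721 [0.7117 0.0895 0.1536] [ 0.9758 -3.7988  0.2279] [-1.1168  0.7033 -0.2758] [ 0.121   0.4074 -0.0699  0.6589  0.0097 -0.0234]
[0.7063 0.0891 0.1576] [[ 0.0054  0.0014 -0.0011]
 [ 0.0008 -0.0044 -0.0035]
 [-0.001  -0.0016 -0.0007]]
```

View pics/s2.png

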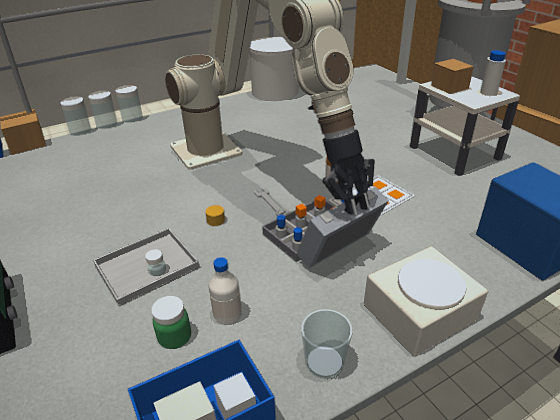

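Call:
arm_command(series="0 4 6 0 0 0; 0 3 5 0 0 0; 0 0 0 0 0 0")

```text
t: 9.08
tcp_pos: [0.716, 0.0902, 0.1507]
tool_rot: [1.846, 2.138, 0.463]
contact_force: [-37.1, -10.9, 32.5]
width: 0.0289
```

Call:
arm_command(series="0 -2 -4 0 0 0; 0 0 0 0 0 0; 0 0 0 0 0 0; 0 0 0 0 0 0; 0 0 0 0 0 0", fingers=0.3)

```text
t: 9.5
tcp_pos: [0.7188, 0.0923, 0.1494]
tool_rot: [1.841, 2.136, 0.473]
contact_force: [-1.8, -0.5, -0.7]
width: 0.0596
```

```bash
python3 - <<'E'
from h import *
s=ctrl.read_state();print(s['t'],s['width'],s['tcp_pos'],s['contact_force'])
r=tool(25);p=s['tcp_pos']
plan([(p+r.apply([0,-.012,-.06]),r),(c2w([-.14,0,.30]),tool(0))],per=38)
E
```

```text
9.5 0.059562659487807264 [0.7188 0.0923 0.1494] [-1.7507 -0.4511 -0.6532]
10 rows; end [0.4136 0.0443 0.3   ] [-2.0466 -2.3834 -0.    ]
0 -6 -30 -0.04 0.01 -0.1; -0.1 -6.1 -30 -0.04 0.02 -0.1; -0.2 -25.5 -25.9 3.12 0 0; -0.1 -27 -24.4 3.13 0 0; -0.2 -28.2 -23 3.12 0 0; -0.1 -29.4 -21.3 3.13 0 0; -0.2 -30.5 -19.8 3.12 0 0; -0.1 -31.6 -18 3.13 0 0; -0.2 -32.5 -16.3 3.12 0 0; -0.1 -33.3 -14.5 3.13 0 0
```

Call:
arm_command(series="0 -6 -30 0 0 0; 0 -6 -30 0 0 0; 0 -25.5 -26 3.12 0 0; 0 -27 -24.4 3.12 0 0; 0 -28 -23 3.12 0 0; 0 -29.4 -21 3.12 0 0; 0 -30.5 -20 3.12 0 0; 0 -31.6 -18 3.12 0 0; 0 -32.5 -16 3.12 0 0; 0 -33 -14.5 3.12 0 0; 0 0 0 0 0 0")

```text
t: 10.42
tcp_pos: [0.4117, 0.0462, 0.303]
tool_rot: [-2.051, -2.378, 0.001]
contact_force: [0.2, 0.5, 0.2]
width: 0.0597
```

```bash
python3 - <<'E'
from h import *
s=ctrl.read_state();print(s['t'],s['tcp_pos'],s['contact_force'])
for n in ['wrist','top']:
    w=ctrl.camera(n);cv2.imwrite(f'pics/{n}3.png',w['image']);np.savez(f'{n}3.npz',**w)
    W=cloud(w)
    hsv=cv2.cvtColor(w['image'],cv2.COLOR_BGR2HSV)
    for nm,lo,hi in [('blue',(100,120,60),(125,255,255)),('or',(3,150,100),(20,255,255))]:
        mm=(cv2.inRange(hsv,lo,hi)>0)
        L=(W-CASE)@RC.as_matrix()
        mm&=(abs(L[...,0])<.07)&(abs(L[...,1])<.11)&(L[...,2]>.055)&(L[...,2]<.075)
        k,l,st,ce=cv2.connectedComponentsWithStats(mm.astype(np.uint8))
        for i in range(1,k):
            if st[i,4]>15: print(n,nm,st[i,4],ce[i],'case-local',L[l==i].mean(0)*1000,rect(W[l==i]))
E
```

```text
10.4167 [0.4117 0.0462 0.303 ] [0.2264 0.5384 0.2104]
wrist blue 192 [230.8906 258.0677] case-local [-32.4754 -65.9287  60.7566] (array([530.7,  -4.7]), array([20.3, 20.4]), 17.75)
wrist blue 175 [280.1714 298.16  ] case-local [31.059   1.3383 60.5124] (array([583.6,  71.5]), array([20.6, 20.5]), 2.83)
wrist blue 178 [233.3202 299.1067] case-local [ 32.2278 -65.7986  60.6903] (array([595. ,   5.5]), array([21.2, 20.2]), 19.37)
wrist or 239 [278.8494 256.523 ] case-local [-34.533   -0.2283  60.7476] (array([518.5,  60.1]), array([21.6, 21.4]), 3.03)
wrist or 239 [324.2427 257.7657] case-local [-32.4469  61.9231  60.727 ] (array([511.6, 122.2]), array([21.9, 21.3]), 22.95)
wrist or 219 [321.0411 297.2877] case-local [29.7542 59.8002 60.5995] (array([573.7, 130. ]), array([22.4, 21.6]), 10.51)
top blue 77 [273.1039 183.3766] case-local [ 32.4592 -66.7746  61.3691] (array([594.5,   3.6]), array([19.4, 19.2]), 0.5)
top blue 77 [277.5325 212.6883] case-local [-32.2495 -66.9366  61.4716] (array([530.2,  -5.3]), array([19.2, 19.4]), 45.25)
```

View pics/wrist3.png

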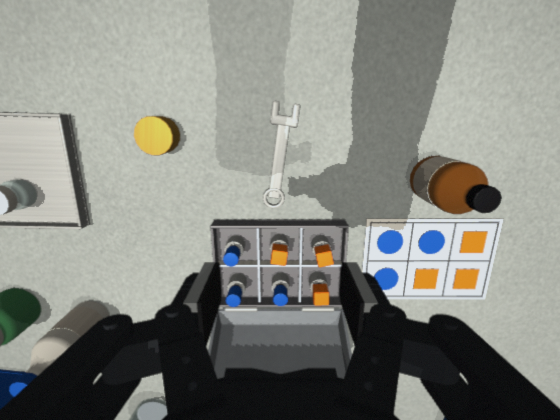

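View pics/top3.png

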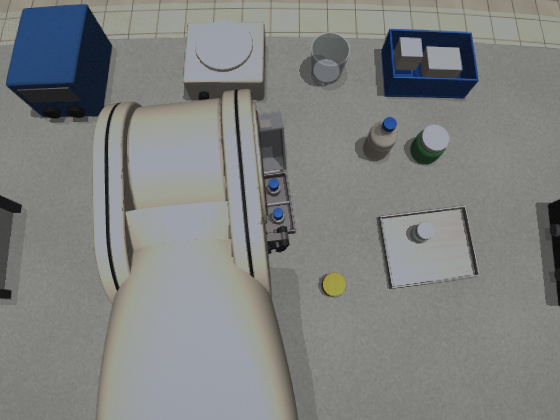

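```bash
python3 - <<'E'
from h import *
r=tool(0,-5.7)
plan([([.5182,.0601,.10],r),([.5182,.0601,.032],r,3)],per=36)
E
```

```text
10 rows; end [0.5182 0.0601 0.032 ] [2.1625 2.2787 0.    ]
-0.3 14.8 28.7 0.02 -0.01 0.78; -0.1 14.9 28.8 0.02 0 0.78; 0.2 14.9 28.7 0.01 -0.01 0.78; 0.3 14.8 28.7 0.02 -0.01 0.78; 0.6 14.9 28.7 0.02 0 0.79; 0.7 14.9 28.7 0.02 -0.01 0.78; 1 14.8 28.7 0.01 -0.01 0.78; 0 0 22.7 0 0 0; 0 0 22.7 0 0 0; 0 0 22.6 0 0 0
```

Call:
arm_command(series="-0.3 14.8 28.7 0 0 0.78; -0.1 14.9 28.8 0 0 0.78; 0.2 14.9 28.7 0 0 0.78; 0.3 14.8 28.7 0 0 0.78; 0.6 14.9 28.7 0 0 0.78; 0.7 14.9 28.7 0 0 0.78; 1 14.8 28.7 0 0 0.78; 0 0 0 0 0 0", fingers=0.45)

```text
t: 11.18
tcp_pos: [0.5156, 0.0599, 0.0919]
tool_rot: [-2.158, -2.274, 0.011]
contact_force: [-1.0, 0.5, -0.8]
width: 0.047
```

```bash
python3 - <<'E'
from h import *
s=ctrl.read_state();print(s['t'],s['tcp_pos'],s['width'])
w=ctrl.camera('wrist');cv2.imwrite('pics/w4.png',w['image']);W=cloud(w)
hsv=cv2.cvtColor(w['image'],cv2.COLOR_BGR2HSV)
for nm,lo,hi in [('blue',(100,120,60),(125,255,255)),('or',(3,150,100),(20,255,255))]:
        mm=(cv2.inRange(hsv,lo,hi)>0)
        L=(W-CASE)@RC.as_matrix()
        mm&=(abs(L[...,0])<.07)&(abs(L[...,1])<.11)&(L[...,2]>.059)&(L[...,2]<.075)
        k,l,st,ce=cv2.connectedComponentsWithStats(mm.astype(np.uint8))
        for i in range(1,k):
            if st[i,4]>15: print(nm,st[i,4],ce[i],'case-local',L[l==i].mean(0)*1000,rect(W[l==i]))
E
```

```text
11.1833 [0.5156 0.0599 0.0919] 0.04702439621901787
blue 872 [175.0917 265.8475] case-local [-31.8063 -66.092   61.1444] (array([531.1,  -4.9]), array([20.7, 22. ]), 19.39)
blue 673 [292.6939 341.7682] case-local [31.7587  1.5328 61.0203] (array([583.7,  72. ]), array([21.6, 20.3]), 35.89)
or 1158 [382.6157 247.1157] case-local [-31.6509  61.9851  60.9719] (array([511.8, 122.4]), array([22.1, 21.9]), 21.16)
or 1092 [280.6639 253.0623] case-local [-33.8702  -0.1137  61.0913] (array([519. ,  60.2]), array([21.4, 21.5]), 1.4)
```

View pics/w4.png

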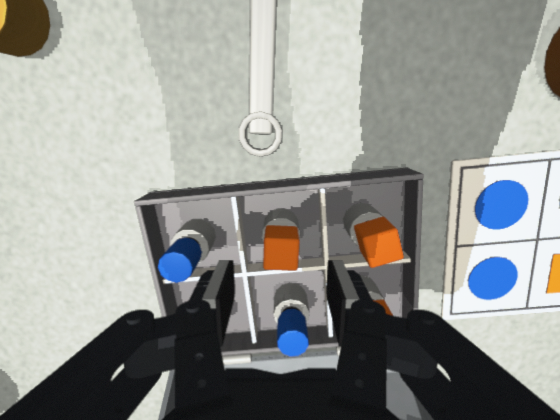

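```bash
python3 - <<'E'
from h import *
s=ctrl.read_state();print(s['t'],s['tcp_pos'])
r=tool(0,-7)
plan([([.519,.0602,.032],r,3)])
E
```

```text
11.2333 [0.5152 0.0598 0.0947]
3 rows; end [0.519  0.0602 0.032 ] [2.1882 2.2541 0.0001]
0.1 1.4 20.9 -0.17 0 0.44; 0.1 1.4 20.9 -0.17 0 0.44; 0.1 1.3 20.9 -0.17 0 0.44
```

Call:
arm_command(series="0 1.4 20.9 0 0 0.4; 0 1.4 20.9 0 0 0.4; 0 1.3 20.9 0 0 0.4; 0 0 0 0 0 0; 0 0 0 0 0 0")

```text
t: 11.65
tcp_pos: [0.5206, 0.06, 0.0371]
tool_rot: [-2.185, -2.255, 0.001]
contact_force: [0.1, 0.4, -0.5]
width: 0.0468
```

```bash
python3 - <<'E'
from h import *
s=ctrl.read_state();print(s['t'],s['tcp_pos'],s['contact_force'],s['width'])
w=ctrl.camera('wrist');cv2.imwrite('pics/w5.png',w['image'])
E
```

```text
11.65 [0.5206 0.06   0.0371] [ 0.0848  0.4374 -0.4727] 0.046824072395436095
```

View pics/w5.png

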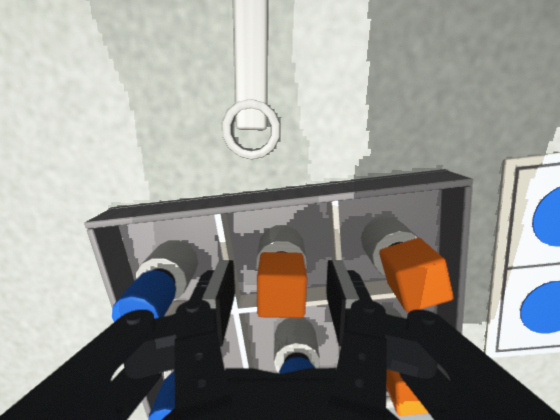

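Call:
arm_command(series="0 -1 4 0 0 0; 0 0 0 0 0 0; 0 0 0 0 0 0; 0 0 0 0 0 0; 0 0 0 0 0 0; 0 0 0 0 0 0", fingers=1)

```text
t: 12.2
tcp_pos: [0.5211, 0.0601, 0.0342]
tool_rot: [2.186, 2.255, 0.003]
contact_force: [-1.9, 0.0, 6.2]
width: 0.0214
```

```bash
python3 - <<'E'
from h import *
s=ctrl.read_state();print(s['t'],s['tcp_pos'],s['contact_force'],s['width'])
r=tool(0,-7);p=s['tcp_pos']
T=np.array([.4358,-.3878,.0])
plan([(p+[0,0,.17],r),([.4358,-.3878,.20],r),(T+[0,0,p[2]+.006],r)],per=36)
E
```

```text
12.2 [0.5211 0.0601 0.0342] [-1.9445  0.0191  6.1937] 0.02143423729003529
23 rows; end [ 0.4358 -0.3878  0.0402] [-2.1883 -2.2541  0.0001]
0 0.1 -34 0.02 -0.01 0.02; 0 0 -34 0.03 -0.01 0.02; 0.1 0.1 -34 0.02 0 0.02; 0 0 -34 0.02 -0.01 0.02; 0 0 -34 0.03 -0.01 0.02; -34.2 -7.6 0.3 0 0 0; -34.3 -7.6 0.3 0 0 0; -34.2 -7.5 0.4 0 0 0; -34.3 -7.6 0.3 0 0 0; -34.2 -7.6 0.3 0 0 0; -34.3 -7.6 0.3 0 0 0; -34.2 -7.5 0.3 0 0 0

-34.3 -7.6 0.4 0 0 0; -34.2 -7.6 0.3 0 0 0; -34.3 -7.6 0.3 0 0 0; -34.2 -7.6 0.3 0 0 0; -34.3 -7.5 0.3 0 0 0; -34.2 -7.6 0.4 0 0 0; 0 0 32 0 0 0; 0 0 31.9 0 0 0; 0 0 32 0 0 0; 0 0 31.9 0 0 0; 0 0 32 0 0 0
```

Call:
arm_command(series="0 0 -20 0 0 0; 0 0 -34 0 0 0; 0 0 -34 0 0 0; 0 0 -34 0 0 0; 0 0 -34 0 0 0; -20 -5 -10 0 0 0; -34 -7.5 0 0 0 0; -34 -7.5 0 0 0 0; -34 -7.5 0 0 0 0; -34 -7.5 0 0 0 0; -34 -7.5 0 0 0 0; -34 -7.5 0 0 0 0")

```text
t: 13.2
tcp_pos: [0.4764, -0.167, 0.1987]
tool_rot: [-2.186, -2.256, 0.0]
contact_force: [0.7, -0.5, 0.3]
width: 0.0212
```

Call:
arm_command(series="-34 -7.5 0 0 0 0; -34 -7.5 0 0 0 0; -34 -7.5 0 0 0 0; -34 -7.5 0 0 0 0; -34 -7.5 0 0 0 0; -34 -7.5 0 0 0 0; -20 -8 20 0 0 0; 0 0 34 0 0 0; 0 0 30 0 0 0; 0 0 0 0 0 0; 0 0 0 0 0 0")

```text
t: 14.12
tcp_pos: [0.4297, -0.3898, 0.1129]
tool_rot: [-2.182, -2.251, 0.0]
contact_force: [1.0, -0.4, 0.7]
width: 0.0212
```

```bash
python3 - <<'E'
from h import *
s=ctrl.read_state();print(s['t'],s['tcp_pos'],s['contact_force'],s['width'])
w=ctrl.camera('wrist');cv2.imwrite('pics/w6.png',w['image'])
r=tool(0,-7)
plan([([.4358,-.3878,.0402],r)],per=36)
E
```

```text
14.1167 [ 0.4297 -0.3898  0.1129] [ 0.9641 -0.4437  0.7338] 0.021204389125054093
3 rows; end [ 0.4358 -0.3878  0.0402] [ 2.1883  2.2541 -0.0001]
1 1.6 25 -0.02 -0.02 0.04; 0.9 1.5 24.9 -0.01 -0.02 0.03; 1 1.6 25 -0.02 -0.02 0.04
```

View pics/w6.png

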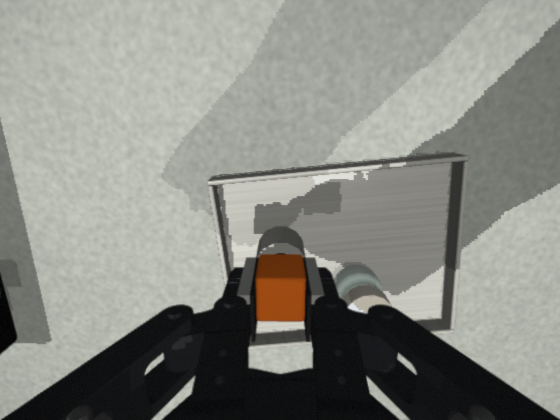

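Call:
arm_command(series="1 1.5 25 0 0 0; 1 1.5 25 0 0 0; 1 1.5 24 0 0 0; 0 0 3 0 0 0; 0 0 2 0 0 0; 0 0 0 0 0 0; 0 0 0 0 0 0")

```text
t: 14.75
tcp_pos: [0.4372, -0.3892, 0.0383]
tool_rot: [2.183, 2.253, 0.0]
contact_force: [-0.8, -0.5, -1.1]
width: 0.0211
```

Call:
arm_command(series="0 0 1.5 0 0 0; 0 0 1.5 0 0 0; 0 0 0 0 0 0; 0 0 0 0 0 0")

```text
t: 15.08
tcp_pos: [0.4366, -0.3889, 0.0342]
tool_rot: [2.185, 2.254, 0.0]
contact_force: [0.3, -0.5, 5.6]
width: 0.0211
```

Call:
arm_command(series="0 0 0 0 0 0; 0 0 0 0 0 0; 0 0 0 0 0 0; 0 0 0 0 0 0; 0 0 -20 0 0 0; 0 0 -30 0 0 0; 0 0 -34 0 0 0; 0 0 -34 0 0 0; 0 0 -34 0 0 0; 10 0 -15 0 0 0; 0 0 0 0 0 0", fingers=0.47)

```text
t: 16.0
tcp_pos: [0.4373, -0.3787, 0.2046]
tool_rot: [2.18, 2.251, 0.002]
contact_force: [0.2, 0.1, -0.4]
width: 0.0452
```

```bash
python3 - <<'E'
from h import *
s=ctrl.read_state();print(s['t'],s['tcp_pos'],s['contact_force'],s['width'])
w=ctrl.camera('top');cv2.imwrite('pics/t7.png',w['image'])
w=ctrl.camera('wrist');cv2.imwrite('pics/w7.png',w['image'])
r=tool(0,0)
plan([([.5837,.0718,.12],r),([.5837,.0718,.0335],r,3)],per=36)
E
```

```text
16.0 [ 0.4373 -0.3787  0.2046] [ 0.1987  0.0574 -0.4389] 0.045169730870108483
17 rows; end [0.5837 0.0718 0.0335] [-2.0465 -2.3836 -0.    ]
31.8 11.6 5.7 0 0 -0.49; 31.6 11.9 5.7 0 0 -0.49; 31.6 12.1 5.7 0 0 -0.49; 31.5 12.4 5.6 0 0 -0.5; 31.3 12.7 5.7 0 0 -0.49; 31.3 13 5.7 0 0 -0.49; 31.1 13.2 5.7 0 0 -0.49; 31 13.5 5.7 0 0.01 -0.49; 30.9 13.8 5.7 0 0 -0.49; 30.8 14 5.7 0 0 -0.49; 30.6 14.3 5.6 0 0 -0.49; 30.6 14.5 5.7 0 0 -0.5

30.4 14.8 5.7 0 0 -0.49; 30.3 15.1 5.7 0 0 -0.49; 0 0 28.8 0 0 0; 0 0 28.9 0 0 0; 0 0 28.8 0 0 0
```

View pics/w7.png

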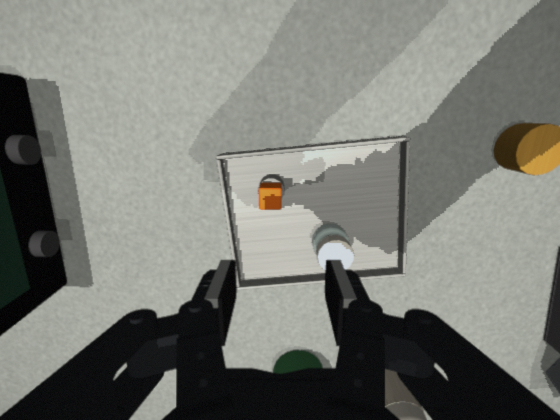

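View pics/t7.png

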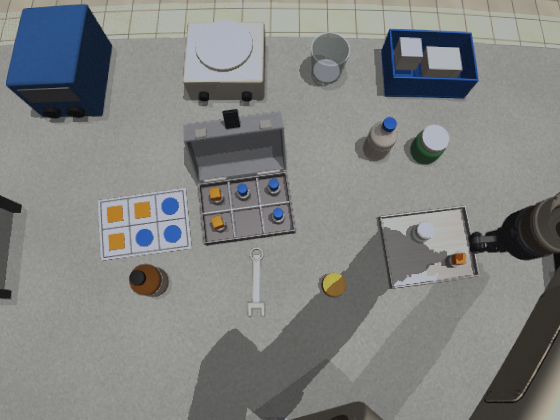

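Call:
arm_command(series="31.8 11.6 5.7 0 0 -0.5; 31.6 11.9 5.7 0 0 -0.5; 31.6 12.1 5.7 0 0 -0.5; 31.5 12.4 5.7 0 0 -0.5; 31.3 12.7 5.7 0 0 -0.5; 31.3 13 5.7 0 0 -0.5; 31.1 13.2 5.7 0 0 -0.5; 31 13.5 5.7 0 0 -0.5; 30.9 13.8 5.7 0 0 -0.5; 30.8 14 5.7 0 0 -0.5; 30.6 14.3 5.7 0 0 -0.5; 30.6 14.5 5.7 0 0 -0.5")

```text
t: 17.1
tcp_pos: [0.5609, 0.0089, 0.1283]
tool_rot: [-2.062, -2.365, 0.005]
contact_force: [0.7, -0.2, 1.3]
width: 0.0456
```

Call:
arm_command(series="30.4 14.8 5.7 0 0 -0.5; 30.3 15.1 5.7 0 0 -0.4; 0 0 0 0 0 0; 0 0 0 0 0 0; 0 0 0 0 0 0")

```text
t: 17.52
tcp_pos: [0.5819, 0.0715, 0.1178]
tool_rot: [-2.044, -2.381, 0.006]
contact_force: [1.0, 0.5, 1.0]
width: 0.0453
```

```bash
cat > look.py <<'E'
from h import *
s=ctrl.read_state();print(s['t'],s['tcp_pos'],s['width'],s['contact_force'])
w=ctrl.camera('wrist');cv2.imwrite('pics/w8.png',w['image']);W=cloud(w)
hsv=cv2.cvtColor(w['image'],cv2.COLOR_BGR2HSV)
for nm,lo,hi in [('blue',(100,120,60),(125,255,255)),('or',(3,150,100),(20,255,255))]:
        mm=(cv2.inRange(hsv,lo,hi)>0)
        L=(W-CASE)@RC.as_matrix()
        mm&=(abs(L[...,0])<.07)&(abs(L[...,1])<.11)&(L[...,2]>.058)&(L[...,2]<.075)
        k,l,st,ce=cv2.connectedComponentsWithStats(mm.astype(np.uint8))
        for i in range(1,k):
            if st[i,4]>15: print(nm,st[i,4],ce[i],'case-local',L[l==i].mean(0)*1000,rect(W[l==i]))
plan([([.5837,.0718,.0335],tool(0,0),3)],per=36)
E
python3 look.py
```

```text
17.5167 [0.5819 0.0715 0.1178] 0.04528855890063171 [0.9645 0.5212 0.9921]
blue 941 [173.1881 141.6642] case-local [-30.9338 -66.0586  61.1003] (array([531.6,  -4.8]), array([20.4, 21.2]), 18.4)
blue 699 [280.3119 235.1903] case-local [32.1025  1.3273 61.0241] (array([583.9,  71.9]), array([21.1, 20.2]), 8.19)
blue 749 [183.0561 236.7316] case-local [ 33.2952 -65.9702  61.0291] (array([595.5,   4.9]), array([21.4, 21.5]), 75.56)
or 1004 [378.7799 141.6713] case-local [-30.986   63.2136  60.8786] (array([512.3, 122.4]), array([21.8, 22. ]), 21.42)
or 937 [364.9498 233.6073] case-local [30.9151 59.7113 60.9181] (array([573.9, 129.6]), array([21.9, 21.9]), 10.71)
3 rows; end [0.5837 0.0718 0.0335] [ 2.0466  2.3835 -0.0001]
0.2 0.6 28.3 -0.07 0 -0.02; 0.2 0.6 28.3 -0.06 0 -0.01; 0.2 0.6 28.4 -0.07 -0.01 -0.02
```

View pics/w8.png

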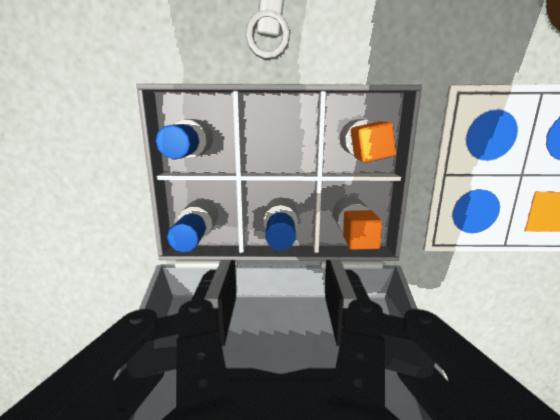

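Call:
arm_command(series="0 0.5 28.3 0 0 0; 0 0.5 28.3 0 0 0; 0 0.5 28 0 0 0; 0 0 0 0 0 0; 0 0 0 0 0 0", fingers=0.53)

```text
t: 17.98
tcp_pos: [0.5828, 0.0705, 0.034]
tool_rot: [-2.047, -2.378, 0.006]
contact_force: [0.7, 0.9, 0.4]
width: 0.0402
```

```bash
python3 look.py
```

```text
17.9833 [0.5828 0.0705 0.034 ] 0.040234353915030226 [0.7128 0.9372 0.3853]
blue 2737 [101.5422 157.1447] case-local [-31.1508 -65.5484  61.0484] (array([531.5,  -4.6]), array([21.2, 21.1]), 81.8)
blue 1744 [283.1233 303.9014] case-local [31.6385  1.4546 60.9189] (array([584. ,  71.8]), array([20.8, 21.2]), 68.66)
blue 1334 [124.1979 302.581 ] case-local [ 30.7189 -66.7758  60.9327] (array([593. ,   3.5]), array([15.8, 22.6]), 35.16)
or 3568 [446.1031 156.2713] case-local [-31.2081  61.467   60.9277] (array([512.3, 122.4]), array([22. , 22.9]), 20.57)
or 1728 [419.9815 295.5509] case-local [27.61   59.8361 60.7508] (array([573.1, 129.3]), array([21.1, 22.3]), 9.4)
3 rows; end [0.5837 0.0718 0.0335] [-2.0465 -2.3835  0.0001]
0.3 -0.3 0.8 -0.02 -0.01 -0.04; 0.4 -0.3 0.8 -0.02 0 -0.03; 0.3 -0.3 0.8 -0.01 -0.01 -0.04
```

View pics/w8.png

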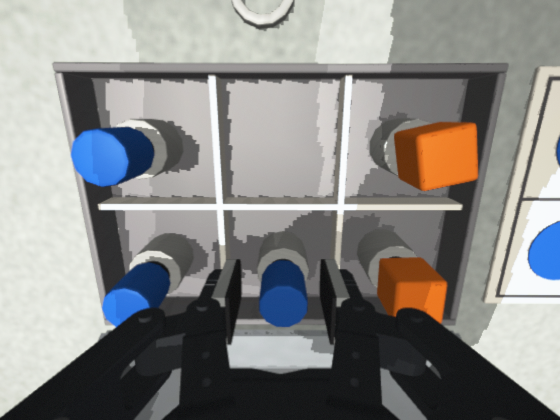

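Call:
arm_command(series="0.5 0.5 0 0 0 0; 0 0 0 0 0 0; 0 0 0 0 0 0; 0 0 0 0 0 0; 0 0 0 0 0 0; 0 0 -10 0 0 0; 0 0 -30 0 0 0; 0 0 -34 0 0 0; 0 0 -34 0 0 0; 0 0 -34 0 0 0; 0 0 -24 0 0 0", fingers=1)

```text
t: 18.95
tcp_pos: [0.5859, 0.073, 0.2057]
tool_rot: [2.045, 2.382, 0.005]
contact_force: [1.3, 1.3, -0.9]
width: 0.0199
```

```bash
python3 - <<'E'
from h import *
s=ctrl.read_state();print(s['t'],s['tcp_pos'],s['contact_force'],s['width'])
r=tool(0,0)
plan([([.4242,-.2935,.19],r),([.4242,-.2935,.042],r)],per=36)
E
```

```text
18.95 [0.5859 0.073  0.2057] [ 1.2567  1.3387 -0.9109] 0.01991829972339384
17 rows; end [ 0.4242 -0.2935  0.042 ] [2.0464 2.3835 0.    ]
-28.1 -18 1.2 0.02 0 0; -28.2 -17.9 1.3 0.02 -0.01 0; -28.1 -17.9 1.2 0.01 0 0; -28.2 -18 1.3 0.02 0 0; -28.1 -17.9 1.2 0.02 -0.01 0.01; -28.2 -18 1.3 0.02 0 0; -28.1 -17.9 1.2 0.01 0 0; -28.2 -18 1.3 0.02 0 0; -28.1 -17.9 1.3 0.02 -0.01 0; -28.2 -18 1.3 0.02 0 0; -28.1 -17.9 1.3 0.02 0 0; -28.2 -17.9 1.3 0.01 -0.01 0

0 0 29.6 0 0 0; 0 0 29.6 0 0 0; 0 0 29.6 0 0 0; 0 0 29.6 0 0 0; 0 -0.1 29.6 0 0 0
```

Call:
arm_command(series="-28 -18 1.2 0 0 0; -28 -18 1.2 0 0 0; -28 -18 1.2 0 0 0; -28 -18 1.2 0 0 0; -28 -18 1.2 0 0 0; -28 -18 1.2 0 0 0; -28 -18 1.2 0 0 0; -28 -18 1.2 0 0 0; -28 -18 1.2 0 0 0; -28 -18 1.2 0 0 0; -28 -18 1.2 0 0 0; -28 -18 1.2 0 0 0")

```text
t: 19.95
tcp_pos: [0.4216, -0.2931, 0.1877]
tool_rot: [-2.046, -2.384, -0.001]
contact_force: [1.0, 0.2, -1.6]
width: 0.02
```

Call:
arm_command(series="0 0 20 0 0 0; 0 0 30 0 0 0; 0 0 30 0 0 0; 0 0 20 0 0 0; 0 0 0 0 0 0; 0 0 0 0 0 0")

```text
t: 20.45
tcp_pos: [0.4217, -0.2914, 0.0866]
tool_rot: [-2.044, -2.381, 0.0]
contact_force: [-0.7, 1.0, 0.1]
width: 0.0201
```

```bash
python3 - <<'E'
from h import *
s=ctrl.read_state();print(s['t'],s['tcp_pos'],s['contact_force'],s['width'])
w=ctrl.camera('wrist');cv2.imwrite('pics/w9.png',w['image'])
plan([([.4242,-.2935,.042],tool(0,0))],per=36)
E
```

```text
20.45 [ 0.4217 -0.2914  0.0866] [-0.724   1.0123  0.0711] 0.02007997389297773
2 rows; end [ 0.4242 -0.2935  0.042 ] [2.0465 2.3835 0.0002]
-0.7 0.5 23 0.01 0 0.01; -0.8 0.5 23 0 0 0
```

View pics/w9.png

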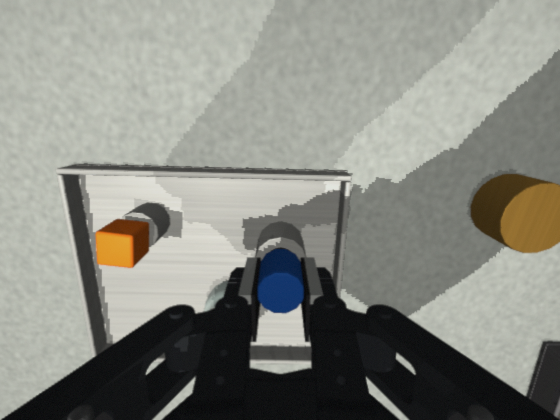

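Call:
arm_command(series="-0.7 0.5 23 0 0 0; -0.8 0.5 22 0 0 0; 0 0 4 0 0 0; 0 0 1.5 0 0 0; 0 0 0 0 0 0; 0 0 0 0 0 0")

```text
t: 21.0
tcp_pos: [0.4249, -0.2941, 0.0381]
tool_rot: [2.045, 2.382, 0.001]
contact_force: [-0.4, -0.2, -1.2]
width: 0.0198
```

Call:
arm_command(series="0 0 1.5 0 0 0; 0 0 1.5 0 0 0; 0 0 0 0 0 0; 0 0 0 0 0 0")

```text
t: 21.33
tcp_pos: [0.4252, -0.2943, 0.0378]
tool_rot: [2.044, 2.38, 0.001]
contact_force: [-4.6, 3.0, 20.8]
width: 0.02
```

Call:
arm_command(series="0 0 -1 0 0 0; 0 0 -1 0 0 0; 0 0 0 0 0 0")

```text
t: 21.58
tcp_pos: [0.4251, -0.2943, 0.0379]
tool_rot: [2.044, 2.381, 0.001]
contact_force: [-2.2, 1.1, 10.9]
width: 0.0203
```

Call:
arm_command(series="0 0 0 0 0 0; 0 0 0 0 0 0; 0 0 0 0 0 0; 0 0 0 0 0 0; 0 0 -15 0 0 0; 0 0 -30 0 0 0; 0 0 -34 0 0 0; 0 0 -34 0 0 0; 0 0 -34 0 0 0; 0 0 -30 0 0 0; 0 0 0 0 0 0", fingers=0.5)

```text
t: 22.5
tcp_pos: [0.4269, -0.2956, 0.2191]
tool_rot: [2.039, 2.375, 0.002]
contact_force: [1.6, -1.2, 0.4]
width: 0.0429
```

```bash
python3 - <<'E'
from h import *
s=ctrl.read_state();print(s['t'],s['tcp_pos'],s['contact_force'],s['width'])
w=ctrl.camera('top');cv2.imwrite('pics/t10.png',w['image'])
W=cloud(w)
L=(W-CASE)@RC.as_matrix()
m=(abs(L[...,1])<.03)&(L[...,0]>.08)&(L[...,0]<.2)&(L[...,2]>.13)&(w['image'].max(-1)<50)
P=L[m];print('tab',P.mean(0),P.min(0),P.max(0),len(P))
print([(RC.inv().apply(d['location']-CASE),d['confidence']) for d in ctrl.spot_point('lid_tab','top')])
print('nom',RC.inv().apply(tabpos(1.95)-CASE))
w=ctrl.camera('wrist');cv2.imwrite('pics/w10.png',w['image'])
E
```

```text
22.5 [ 0.4269 -0.2956  0.2191] [ 1.5987 -1.174   0.4026] 0.04288015087459275
tab [ 0.142  -0.0009  0.1722] [ 0.1321 -0.0154  0.1501] [0.1539 0.0131 0.191 ] 255
[(array([ 0.1444, -0.0015,  0.1749]), 0.83)]
nom [ 0.148  -0.      0.1748]
```

View pics/w10.png

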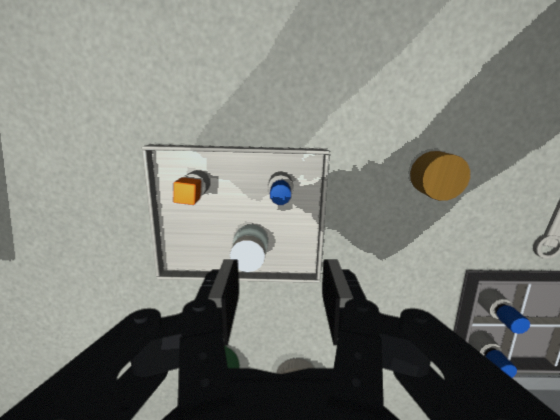

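View pics/t10.png

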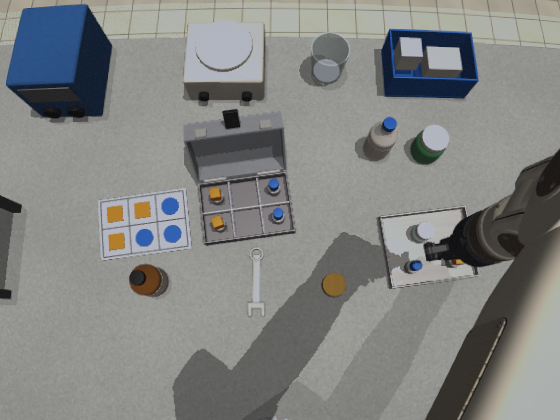

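```bash
python3 - <<'E'
from h import *
r=tool(25);t=np.array([.711,.0897,.155])
plan([(t+r.apply([0,-.012,-.07]),r),(t,r)],per=36)
E
```

```text
15 rows; end [0.711  0.0897 0.155 ] [1.8365 2.1388 0.4742]
25.8 23.2 -0.1 -1.93 0 0; 25.8 23.2 0.7 -1.92 -0.01 0; 25.8 23.1 1.4 -1.93 0 0; 25.8 23.1 2.3 -1.92 0 0; 25.7 23 3 -1.93 0 0; 25.8 22.9 3.7 -1.92 0 -0.01; 25.8 22.7 4.6 -1.93 -0.01 0; 25.8 22.6 5.3 -1.92 0 0; 25.8 22.4 6 -1.93 0 0; 25.8 22.2 6.8 -1.92 -0.01 0; 25.8 21.9 7.6 -1.93 0 0; 25.7 21.7 8.2 -1.92 0 0

25.8 21.4 9 -1.93 0 0; 0 6 35 0 0 0; 0 6 35 0 0 0
```

Call:
arm_command(series="25.8 23.2 0 -1.93 0 0; 25.8 23.2 0.7 -1.93 0 0; 25.8 23.1 1.4 -1.93 0 0; 25.8 23.1 2.3 -1.93 0 0; 25.8 23 3 -1.93 0 0; 25.8 22.9 3.7 -1.93 0 0; 25.8 22.7 4.6 -1.93 0 0; 25.8 22.6 5.3 -1.93 0 0; 25.8 22.4 6 -1.93 0 0; 25.8 22.2 6.8 -1.93 0 0; 25.8 22 7.6 -1.93 0 0; 25.8 21.7 8.2 -1.93 0 0", fingers=0.25)

```text
t: 23.65
tcp_pos: [0.6514, 0.0561, 0.2108]
tool_rot: [1.856, 2.161, 0.44]
contact_force: [-0.1, -0.1, 0.7]
width: 0.0635
```

Call:
arm_command(series="25.8 21.4 9 -1.93 0 0; 0 0 0 0 0 0; 0 0 0 0 0 0")

```text
t: 23.9
tcp_pos: [0.6696, 0.0852, 0.2104]
tool_rot: [1.836, 2.145, 0.471]
contact_force: [-0.1, -1.3, -0.7]
width: 0.0642
```

```bash
python3 - <<'E'
from h import *
s=ctrl.read_state();print(s['t'],s['tcp_pos'],s['contact_force'],s['width'])
w=ctrl.camera('wrist');cv2.imwrite('pics/w11.png',w['image'])
print([(d['location'],RC.inv().apply(d['location']-CASE),d['confidence']) for d in ctrl.spot_point('lid_tab','wrist')],tabpos(1.95))
r=tool(25);t=np.array([.711,.0897,.155])
plan([(t,r)],per=36)
E
```

```text
23.9 [0.6696 0.0852 0.2104] [-0.0611 -1.3139 -0.6729] 0.06418507938477125
[([0.696, 0.0896, 0.1761], array([0.146 , 0.002 , 0.1761]), 0.84)] [0.6983 0.0879 0.1748]
2 rows; end [0.711  0.0897 0.155 ] [1.8363 2.1388 0.4743]
0.1 7 34.4 -0.09 0 -0.01; 0.2 7 34.5 -0.1 0 -0.01
```

View pics/w11.png

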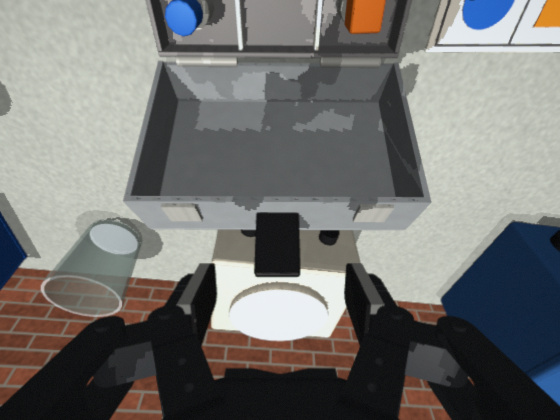

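Call:
arm_command(series="0 6 32 0 0 0; 0 5 32 0 0 0; 0 0 0 0 0 0; 0 0 0 0 0 0")

```text
t: 24.33
tcp_pos: [0.7059, 0.0874, 0.1567]
tool_rot: [1.842, 2.141, 0.468]
contact_force: [-0.6, -0.3, 0.1]
width: 0.0641
```

Call:
arm_command(series="0 0 0 0 0 0; 0 0 0 0 0 0; 0 0 0 0 0 0; 0 0 0 0 0 0; 0 0 0 0 0 0; 0 0 0 0 0 0", fingers=1)

```text
t: 24.83
tcp_pos: [0.7084, 0.0891, 0.1633]
tool_rot: [1.834, 2.135, 0.478]
contact_force: [-4.1, -1.5, 6.7]
width: 0.0288
```

```bash
python3 - <<'E'
from h import *
s=ctrl.read_state();print(s['t'],s['tcp_pos'],s['contact_force'],s['width'],s['qpos'])
p0=grip(tabpos(1.95),tool(25));print(p0)
wp=[(grip(tabpos(th),tool(25)),tool(25),1) for th in np.linspace(1.95,0,25)[1:]]
plan(wp,start=(p0,tool(25)))
E
```

```text
24.8333 [0.7084 0.0891 0.1633] [-4.1407 -1.5212  6.6855] 0.028830151997535164 [ 0.1193  0.3896 -0.073   0.6676  0.0136 -0.029 ]
[0.7063 0.0891 0.1576]
24 rows; end [0.463  0.0519 0.0308] [1.8364 2.1388 0.4742]
0 -8.5 -10.6 0 0 0; 0 -9.3 -9.9 0 0 0; 0 -10.1 -9 0 0 0; 0 -10.8 -8.3 0 0 0; 0 -11.5 -7.3 0 0 0; 0 -12 -6.4 0 0 0; 0 -12.4 -5.4 0 0 0; 0 -12.9 -4.3 0 0 0; 0 -13.2 -3.3 0 0 0; 0 -13.4 -2.2 0 0 0; 0 -13.5 -1.1 0 0 0; 0 -13.6 0 0 0 0

0 -13.5 1 0 0 0; 0 -13.4 2.2 0 0 0; 0 -13.2 3.3 0 0 0; 0 -12.9 4.3 0 0 0; 0 -12.5 5.4 0 0 0; 0 -12 6.3 0 0 0; 0 -11.4 7.3 0 0 0; 0 -10.8 8.2 0 0 0; 0 -10.2 9.1 0 0 0; 0 -9.3 9.8 0 0 0; 0 -8.5 10.6 0 0 0; 0 -7.7 11.2 0 0 0
```

Call:
arm_command(series="0 -8.5 -10.6 0 0 0; 0 -9.3 -9.9 0 0 0; 0 -10.1 -9 0 0 0; 0 -10.8 -8.3 0 0 0; 0 -11.5 -7.3 0 0 0; 0 -12 -6.4 0 0 0")

```text
t: 25.33
tcp_pos: [0.6322, 0.0776, 0.183]
tool_rot: [1.833, 2.134, 0.481]
contact_force: [4.5, 0.1, -3.2]
width: 0.0287
```

Call:
arm_command(series="0 -12.4 -5.4 0 0 0; 0 -12.9 -4.3 0 0 0; 0 -13.2 -3.3 0 0 0; 0 -13.4 -2.2 0 0 0; 0 -13.5 -1.1 0 0 0; 0 -13.6 0 0 0 0")

```text
t: 25.83
tcp_pos: [0.5572, 0.0664, 0.1672]
tool_rot: [1.829, 2.131, 0.488]
contact_force: [6.1, 0.9, 1.5]
width: 0.0287
```

Call:
arm_command(series="0 -13.5 1 0 0 0; 0 -13.4 2.2 0 0 0; 0 -13.2 3.3 0 0 0; 0 -12.9 4.3 0 0 0; 0 -12.5 5.4 0 0 0; 0 -12 6.3 0 0 0")

```text
t: 26.33
tcp_pos: [0.4944, 0.0571, 0.1128]
tool_rot: [1.831, 2.134, 0.484]
contact_force: [-4.9, -0.6, 8.5]
width: 0.0285
```

```bash
python3 - <<'E'
from h import *
s=ctrl.read_state();print(s['t'],s['tcp_pos'],s['contact_force'],s['width'])
for k in (16,17,18,19):print(grip(tabpos(1.95*(24-k)/24),tool(25)))
w=ctrl.camera('scene');cv2.imwrite('pics/s12.png',w['image'])
E
```

```text
26.3333 [0.4944 0.0571 0.1128] [-4.8552 -0.6405  8.5373] 0.028537293901887112
[0.5085 0.0588 0.1272]
[0.4995 0.0575 0.117 ]
[0.4914 0.0562 0.1062]
[0.4842 0.0551 0.0948]
```

View pics/s12.png

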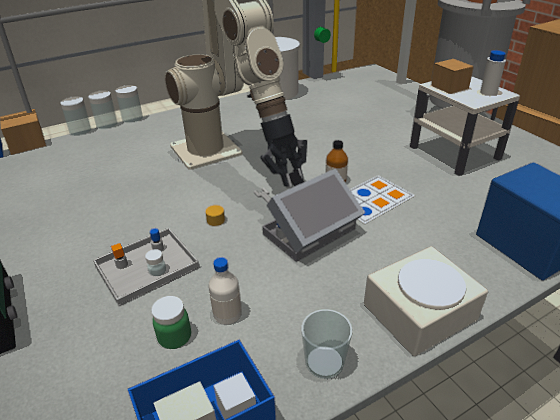

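Call:
arm_command(series="0 -11.4 7.3 0 0 0; 0 -10.8 8.2 0 0 0; 0 -10.2 9.1 0 0 0; 0 -9.3 9.8 0 0 0; 0 -8.5 10.6 0 0 0; 0 -7.7 11.2 0 0 0; 0 0 0 0 0 0")

```text
t: 26.97
tcp_pos: [0.4638, 0.0525, 0.0326]
tool_rot: [1.837, 2.14, 0.476]
contact_force: [-4.3, 1.7, 2.2]
width: 0.0289
```

```bash
python3 - <<'E'
from h import *
s=ctrl.read_state();print(s['t'],s['tcp_pos'],s['contact_force'],s['width'],s['wrist_torque'])
print(R.from_rotvec(s['tool_rot']).inv().apply([0,0,-3]))
w=ctrl.camera('scene');W=cloud(w);L=(W-CASE)@RC.as_matrix()
m=(L[...,0]>-.06)&(L[...,0]<.06)&(abs(L[...,1])<.08)&(L[...,2]>.06)&(L[...,2]<.14)
P=L[m];A=np.c_[P[:,0],np.ones(len(P))];k,*_=np.linalg.lstsq(A,P[:,2],rcond=None);print('slope deg',np.degrees(np.arctan(k[0])),k[1])
E
```

```text
26.9667 [0.4638 0.0525 0.0326] [-4.3153  1.6705  2.1928] 0.028853952186290124 [0.2713 0.2784 0.1079]
[-0.0041 -1.2679  2.7189]
slope deg -4.488385049734487 0.08284012444728198
```

Call:
arm_command(series="0 -1.3 2.7 0 0 0; 0 -1.3 2.7 0 0 0; 0 -1.3 2.7 0 0 0; 0 0 0 0 0 0")

```text
t: 27.35
tcp_pos: [0.463, 0.0524, 0.0242]
tool_rot: [1.839, 2.14, 0.474]
contact_force: [-6.1, 1.6, 0.2]
width: 0.0289
```

Call:
arm_command(series="0 -1.3 2.7 0 0 0; 0 -0.9 1.8 0 0 0; 0 0 0 0 0 0")

```text
t: 27.6
tcp_pos: [0.4629, 0.0524, 0.0193]
tool_rot: [1.839, 2.14, 0.474]
contact_force: [-5.8, 3.0, 1.4]
width: 0.0286
```

```bash
python3 - <<'E'
from h import *
s=ctrl.read_state();print(s['t'],s['tcp_pos'],s['contact_force'])
w=ctrl.camera('scene');cv2.imwrite('pics/s13.png',w['image']);W=cloud(w);L=(W-CASE)@RC.as_matrix()
m=(L[...,0]>-.055)&(L[...,0]<.055)&(abs(L[...,1])<.08)&(L[...,2]>.06)&(L[...,2]<.1)
P=L[m];A=np.c_[P[:,0],P[:,1],np.ones(len(P))];k,*_=np.linalg.lstsq(A,P[:,2],rcond=None);print('slope deg',np.degrees(np.arctan(k)),k[2],len(P))
E
```

```text
27.6 [0.4629 0.0524 0.0193] [-5.7598  3.0274  1.427 ]
slope deg [-0.0064 -0.0364  4.4197] 0.0772911910612441 1692
```

View pics/s13.png

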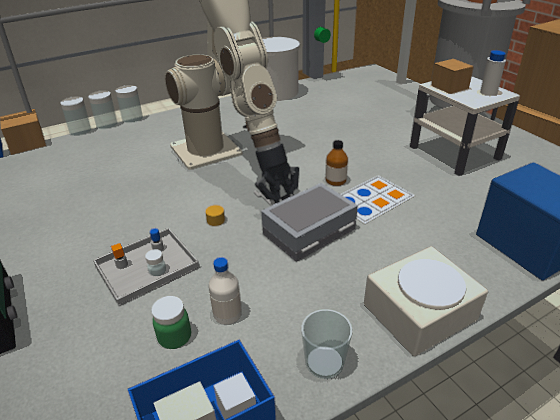

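Call:
arm_command(series="0 -0.9 1.8 0 0 0; 0 0 0 0 0 0; 0 0 0 0 0 0")

```text
t: 27.9
tcp_pos: [0.4631, 0.0524, 0.0189]
tool_rot: [1.838, 2.138, 0.477]
contact_force: [-20.0, 1.0, 24.4]
width: 0.0286
```

Call:
arm_command(series="0 0.9 -1.8 0 0 0; 0 0 0 0 0 0")

```text
t: 28.07
tcp_pos: [0.4631, 0.0524, 0.0201]
tool_rot: [1.839, 2.139, 0.475]
contact_force: [-8.6, 1.5, 4.4]
width: 0.0287
```

Call:
arm_command(series="0 0 0 0 0 0; 0 0 0 0 0 0; 0 0 0 0 0 0; 0 0 0 0 0 0; 0 0 -10 0 0 0; 0 0 -25 0 0 0; 0 0 -35 0 0 0; 0 0 -35 0 0 0; 0 0 -35 0 0 0; 0 0 -35 0 0 0; 0 0 -25 0 0 0; 0 0 0 0 0 0", fingers=0.2)

```text
t: 29.07
tcp_pos: [0.3829, 0.0392, 0.2067]
tool_rot: [1.83, 2.131, 0.485]
contact_force: [0.8, 0.6, 0.2]
width: 0.068
```

```bash
python3 - <<'E'
from h import *
s=ctrl.read_state();print(s['t'],s['tcp_pos'],s['contact_force'],s['width'])
w=ctrl.camera('scene');cv2.imwrite('pics/s14.png',w['image']);W=cloud(w);L=(W-CASE)@RC.as_matrix()
m=(L[...,0]>-.055)&(L[...,0]<.055)&(abs(L[...,1])<.08)&(L[...,2]>.06)&(L[...,2]<.1)
P=L[m];A=np.c_[P[:,0],P[:,1],np.ones(len(P))];k,*_=np.linalg.lstsq(A,P[:,2],rcond=None);print('slope deg',np.degrees(np.arctan(k[:2])),k[2],len(P))
for l in ['jar','white_bottle','sample_jar','weight','amber_bottle','wrench','lid_tab','plug_1']:print(l,[(np.round(d['location'],3).tolist(),round(d['confidence'],2)) for d in ctrl.spot_point(l,'scene')][:3])
w=ctrl.camera('wrist');cv2.imwrite('pics/w14.png',w['image'])
w=ctrl.camera('top');cv2.imwrite('pics/t14.png',w['image'])
E
```

```text
29.0667 [0.3829 0.0392 0.2067] [0.7566 0.5995 0.1729] 0.0680360677761262
slope deg [-0.372   0.0476] 0.07765814962323715 1698
jar [([0.496, -0.316, 0.001], 0.79)]
white_bottle [([0.698, -0.232, -0.001], 0.68), ([0.452, 0.055, 0.049], 0.55)]
sample_jar [([0.513, 0.296, -0.0], 0.7)]
weight [([0.381, -0.123, -0.007], 0.75)]
amber_bottle [([0.386, 0.264, 0.006], 0.56)]
wrench [([0.391, 0.038, 0.004], 0.51), ([0.559, 0.235, 0.001], 0.2)]
lid_tab [([0.451, 0.053, 0.048], 0.64)]
plug_1 [([0.431, -0.387, 0.006], 0.77), ([0.425, -0.294, 0.003], 0.73)]
```

View pics/w14.png

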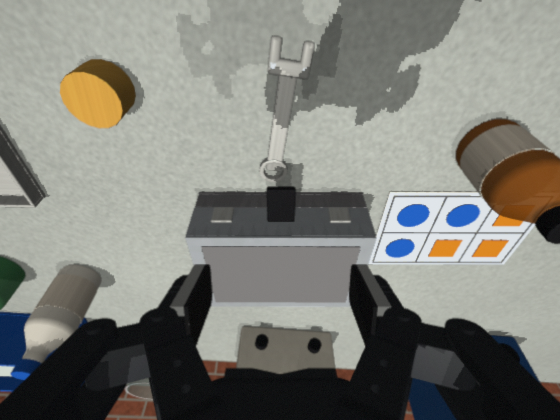

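View pics/t14.png

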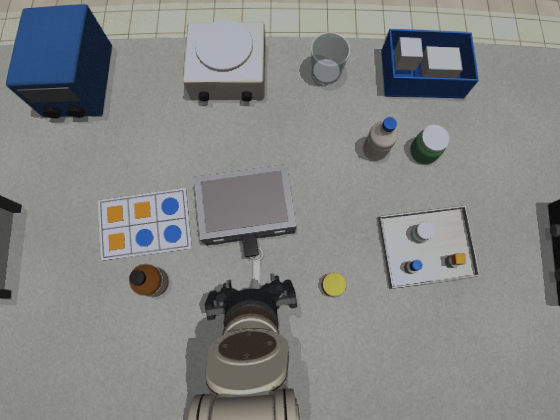

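View pics/s14.png

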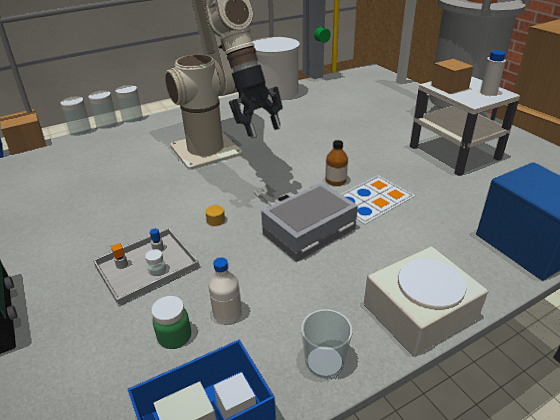

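```bash
python3 - <<'E'
from h import *
r=tool(0)
t=c2w([-.056,0,.092])
plan([(t+[0,0,.05],r),(t,r)],per=34)
E
```

```text
7 rows; end [0.4966 0.057  0.092 ] [-2.0465 -2.3835 -0.0001]
0 16.4 20.4 4.99 -0.01 0; 0 18.1 18.9 5 0 0; 0 19.7 17.3 4.99 -0.01 -0.01; 0 21.1 15.4 4.99 -0.01 0; 0 22.4 13.6 4.99 0 0; 0 0 25 0 0 0; 0 0 25 0 0 0
```

Call:
arm_command(series="0 16.4 20.4 5 0 0; 0 18 19 5 0 0; 0 19.7 17.3 5 0 0; 0 21 15.4 5 0 0; 0 22.4 13.6 5 0 0; 0 0 0 0 0 0; 0 0 20 0 0 0; 0 0 20 0 0 0; 0 0 0 0 0 0; 0 0 0 0 0 0", fingers=1)

```text
t: 30.45
tcp_pos: [0.4956, 0.0569, 0.1015]
tool_rot: [-2.045, -2.382, 0.003]
contact_force: [-1.0, 0.3, -0.6]
width: -0.0002
```

Call:
arm_command(series="0 0 8 0 0 0; 0 0 6 0 0 0; 0 0 4 0 0 0; 0 0 3 0 0 0; 0 0 0 0 0 0; 0 0 0 0 0 0")

```text
t: 30.95
tcp_pos: [0.4969, 0.0571, 0.0822]
tool_rot: [2.046, 2.383, 0.003]
contact_force: [0.3, 0.3, -0.2]
width: 0.0001
```

Call:
arm_command(series="0 0 2 0 0 0; 0 0 2 0 0 0; 0 0 1.5 0 0 0; 0 0 0 0 0 0; 0 0 0 0 0 0")

```text
t: 31.37
tcp_pos: [0.4969, 0.057, 0.0763]
tool_rot: [2.046, 2.383, 0.002]
contact_force: [0.2, 0.7, 0.7]
width: 0.0004
```

Call:
arm_command(series="0 0 1 0 0 0; 0 0 1 0 0 0; 0 0 0 0 0 0; 0 0 0 0 0 0")

```text
t: 31.7
tcp_pos: [0.497, 0.0571, 0.076]
tool_rot: [2.046, 2.383, 0.003]
contact_force: [-3.3, -0.0, 11.0]
width: 0.0
```

Call:
arm_command(series="0 0 0.7 0 0 0; 0 0 0 0 0 0; 0 0 -5 0 0 0; 0 0 -30 0 0 0; 0 -20 -34 0 0 0; 0 -30 -34 0 0 0; 0 -30 -34 0 0 0; 0 -20 -10 0 0 0; 0 0 0 0 0 0; 0 0 0 0 0 0")

```text
t: 32.53
tcp_pos: [0.403, 0.0426, 0.2161]
tool_rot: [2.045, 2.381, 0.006]
contact_force: [-0.1, 0.3, 0.8]
width: 0.0002
```

```bash
python3 - <<'E'
from h import *
s=ctrl.read_state();print(s['t'],s['tcp_pos'],s['contact_force'],s['dq'])
for i in range(2):
    w=ctrl.camera('scene');cv2.imwrite('pics/s15.png',w['image']);W=cloud(w);L=(W-CASE)@RC.as_matrix()
    m=(L[...,0]>-.055)&(L[...,0]<.055)&(abs(L[...,1])<.08)&(L[...,2]>.06)&(L[...,2]<.1)
    P=L[m];A=np.c_[P[:,0],P[:,1],np.ones(len(P))];k,*_=np.linalg.lstsq(A,P[:,2],rcond=None);print('slope deg',np.degrees(np.arctan(k[:2])),k[2],len(P))
E
```

```text
32.5333 [0.403  0.0426 0.2161] [-0.0992  0.2954  0.7831] [ 0.0021  0.0533  0.0001 -0.0207  0.0016  0.0006]
slope deg [-0.0345 -0.    ] 0.07722903908563147 1675
slope deg [-0.0517  0.001 ] 0.077245779973149 1681
```

View pics/s15.png

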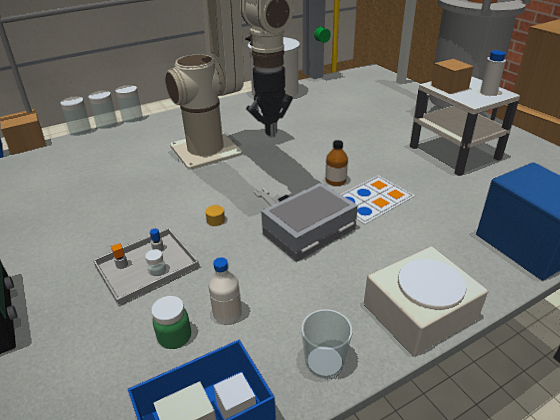

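The lid now measures level (about 0.04° of slope) with its top at about 77 mm. The scene view shows both plugs standing in the tray, and the gripper is clear of everything.

```bash
python3 -c "
from cell import ctrl
print(ctrl.hand_in())"
```

```text
the job is handed in; nothing more can be done
None
```

The job is done and handed in at about 33 s of the 69 s allowed. I opened the case until the cover pressed against its stop. The layout card showed two plugs in the wrong pockets, both in the middle row: the orange one at x −32 and the blue one at x +32. Both now stand upright in the wash tray, clear of the jar, and the case is shut.

**Pockets:** the other four plugs were still standing and the two middle pockets were empty in the last view before the cover was shut.

**Cover:** after I released the tab, the cover measured about 0.4° short of level. I pressed the top down with closed fingers until it met a firm stop at z 76 mm. Afterwards it measured level to about 0.05°.

**Forces:** the highest wrist force I read was about 50 N, when checking the open stop. Setting the blue plug down reached about 21 N.

**Other things on the bench:**
- The jar, white bottle, weight, amber bottle and wrench were found within about 7 mm of their starting positions, close to the detector's accuracy.
- The last network search for the sample jar reported the card's position instead. The pictures show the sample jar standing where it started.

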